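# Mix the beads and put the paddle away

## Task

Take the wooden paddle from its rack and, with its blade down among the beads, stir right round the bowl for at least two full turns, and on until the green and the copper beads are mixed, with some of each colour on both sides of the line that divided them. Then lay the paddle back in both cradles as you found it and swing the brass keeper bar shut over its handle until it clicks home. Keep every bead in the bowl, touch the beads only with the paddle, and leave the flask, the tin and the steel block alone.

Things in the scene. Friction and masses are not known exactly. Their poses are not given: they have to be found in the camera images.
- bowl: White ceramic bowl, fixed to the bench, at any yaw. Origin at the centre of its underside, z up. Foot 54 mm, rim 70 mm in outside radius; rim 36 mm above the bench; wall 4 mm. At the start all green beads lie on its +x side, all copper beads on its -x side; its y axis is the line between them.
- bowl_floor (a point): centre of the bowl's flat inside floor, 6 mm above the bench; the floor is about 52 mm in radius, then the wall flares to 66 mm inside radius at the rim
- rack: Dark wooden tool rack, fixed to the bench. Origin on the bench under the stored paddle's middle; x along the stored paddle towards its blade (world -x, give or take 0.4 rad), z up. Base plate x -120 to +55, y -55 to +55 mm, 12 mm thick. The stored paddle's centre line runs along y = 0, 52 mm above the bench. Hinge post at x -95, y -40 mm, catch post at x -95, y +40 mm.
- cradle_blade (a point): Middle of the seat of the cradle nearer the blade, at rack x = +28 mm, 45 mm above the bench. Both cradles: 14 mm long in x, upright slot 19 mm wide in y from 45 to 63 mm high, flared above to about 40 mm wide at 76 mm high.
- cradle_handle (a point): same for the cradle nearer the handle's end, at rack x = -62 mm; 76 mm of free space lies between the two cradles
- paddle: Loose beech stirring paddle, about 60 g, 230 mm long along its x axis; origin on its centre line. Square handle 14 x 14 mm from x = -118 to +42 mm; flat blade 20 mm wide (y) and 7 mm thick (z) from x = +42 to +112 mm. It starts level in the rack's cradles, its axes nearly parallel to the rack's and its origin up to 8 mm along x from the rack's. It balances near x = 0.
- paddle_grip (a point): point on the handle's centre line at paddle x = -17 mm, midway between the cradles when the paddle is stored; good to grip across y
- paddle_tip (a point): centre of the end face of the paddle's blade (paddle x = +112 mm)
- keeper (a joint): Angle (rad) of the rack's brass keeper bar about its upright hinge: 0 = shut, across the handle, from hinge post to catch post; grows as it opens (anticlockwise from above, free end towards rack -x), at most 1.9. Stays where left. Bar 12 mm wide, 64 to 72 mm high, 5 mm over the handle. A sprung catch is felt from 0.15 rad, passed at 0.06 with 3 N at the peg, then pulls it to a stop at 0.
- keeper_peg (a point): middle of the upright red peg on the keeper's free end: 12 mm in diameter, from 72 to 106 mm above the bench, this point 89 mm above it; 80 mm from the hinge axis
- keeper_hinge (a point): point on the keeper's hinge axis, level with keeper_peg; from here the shut peg lies 80 mm away towards the rack's +y
- green1: loose dark green faceted barrel bead, 17 mm across and 14 mm high, smooth, 10 to 20 g; origin at its centre
- green2: loose dark green faceted barrel bead, 17 mm across and 14 mm high, smooth, 10 to 20 g; origin at its centre
- green3: loose dark green faceted barrel bead, 17 mm across and 14 mm high, smooth, 10 to 20 g; origin at its centre
- green4: loose dark green faceted barrel bead, 17 mm across and 14 mm high, smooth, 10 to 20 g; origin at its centre
- copper1: loose copper-coloured cube bead, 14 mm, smooth, 10 to 20 g; origin at its centre
- copper2: loose copper-coloured cube bead, 14 mm, smooth, 10 to 20 g; origin at its centre
- copper3: loose copper-coloured cube bead, 14 mm, smooth, 10 to 20 g; origin at its centre
- copper4: loose copper-coloured cube bead, 14 mm, smooth, 10 to 20 g; origin at its centre
- flask: bystander: stoppered dark green flask, 54 mm in diameter and 105 mm tall; origin under its centre
- tin: bystander: yellow tin, 64 mm in diameter and 75 mm tall; origin under its centre
- block: bystander: steel bench block, 65 x 65 x 22 mm, 0.7 kg; origin under its centre
There are look-alikes about, which are no part of the job. There is more than one size of the bowl; the job needs the smallest.

How it is judged:
On the way, in this order (a step that is already met when the one before it is completed fails the run):
1. paddle blade down among the beads, passing the green beads' starting side (the bowl's +x) (z of paddle_tip in the frame of bowl below 0.026 m and horizontal distance between paddle_tip and bowl_floor below 0.062 m and x of paddle_tip in the frame of bowl above 0.01 m and y of paddle_tip in the frame of bowl between -0.009 and 0.009 m).
2. paddle blade down among the beads, passing the dividing line (the bowl's y axis), off centre (z of paddle_tip in the frame of bowl below 0.026 m and horizontal distance between paddle_tip and bowl_floor below 0.062 m and (y of paddle_tip in the frame of bowl above 0.01 m or y of paddle_tip in the frame of bowl below -0.01 m) and x of paddle_tip in the frame of bowl between -0.009 and 0.009 m).
3. paddle blade down among the beads, passing the copper beads' starting side (the bowl's -x) (z of paddle_tip in the frame of bowl below 0.026 m and horizontal distance between paddle_tip and bowl_floor below 0.062 m and x of paddle_tip in the frame of bowl below -0.01 m and y of paddle_tip in the frame of bowl between -0.009 and 0.009 m).
4. paddle blade down among the beads, passing the dividing line again (all of step 2).
5. paddle blade down among the beads, passing the green beads' starting side again (all of step 1).
At the end, for the whole second after the job is handed in: Each side of the bowl's y axis holds a green and a copper bead at least 4 mm beyond it; all beads rest in the bowl; paddle released in both cradles, blade end as found, within 6 mm across, 5 mm in height and 20 mm lengthways of its stored place; keeper shut past its catch (below 0.04 rad) (x of any of green1, green2, green3, green4 in the frame of bowl above 0.004 m and x of any of green1, green2, green3, green4 in the frame of bowl below -0.004 m and x of any of copper1, copper2, copper3, copper4 in the frame of bowl above 0.004 m and x of any of copper1, copper2, copper3, copper4 in the frame of bowl below -0.004 m and horizontal distance between each of green1, green2, green3, green4, copper1, copper2, copper3, copper4 and bowl_floor below 0.062 m and z of each of green1, green2, green3, green4, copper1, copper2, copper3, copper4 in the frame of bowl below 0.045 m and linear speed of each of green1, green2, green3, green4, copper1, copper2, copper3, copper4 below 0.03 m/s and x of paddle in the frame of rack between -0.02 and 0.02 m and y of paddle in the frame of rack between -0.006 and 0.006 m and z of paddle in the frame of rack between 0.047 and 0.057 m and angle between the x axis of paddle and the x axis of rack, either way round below 0.08 rad and linear speed of paddle below 0.02 m/s and x of paddle_tip in the frame of rack above 0.08 m and value of joint keeper below 0.04 rad); the robot touches nothing.
It fails at once if a bead leaves the bowl (horizontal distance between any of green1, green2, green3, green4, copper1, copper2, copper3, copper4 and bowl_floor above 0.075 m).
It fails at once if the gripper's fingers push the beads (over 2 N) instead of the paddle (contact force between the fingers and green1 above 2 N or contact force between the fingers and green2 above 2 N or contact force between the fingers and green3 above 2 N or contact force between the fingers and green4 above 2 N or contact force between the fingers and copper1 above 2 N or contact force between the fingers and copper2 above 2 N or contact force between the fingers and copper3 above 2 N or contact force between the fingers and copper4 above 2 N).
It fails at once if the flask, tin or steel block is moved more than 25 mm or tipped (distance of any of flask, tin, block from where it was at the start of the episode above 0.025 m or angle between any of flask, tin, block's own z axis and vertical above 0.35 rad).
It also fails if it takes over 70 s, if anything falls off the work surface, if the arm or the gripper's body presses on something with over 40 N, if the wrist force passes 120 N, or if a joint passes its speed limit or range.

## Robot

A 6-joint arm with a two-finger parallel gripper is mounted at the origin on the work surface. World frame = base frame: x ahead of the robot, y to its left, z up, the work surface at z = 0. Lengths are in m, angles in rad, forces in N, time in s.
With the tool pointing down it reaches from about 0.35 to 0.975 m from the base axis. Payload 4.9 kg.
Tool frame: the origin (TCP) lies between the finger pads; the fingertips stand 14 mm ahead of it and the grasp point (between the pads) lies 5 mm behind it (manip.finger_overhang is the distance from the TCP to the fingertips, in m); z points along the fingers, y is the line along which they close (so a half turn about z gives the same grasp; the last joint's range is limited). The gripper opens to 85 mm and grips with 20 to 120 N. Pads are 22 mm wide; open, the fingers measure 114 mm over their backs; the gripper's body (76 mm by 85 mm) begins 54 mm behind the grasp point. The pads swing forward as they close: fully open they stand 13 mm farther back than shut.
Start: joints at [-0.119, 0.053, 1.613, -0, 1.476, -0.119], TCP at [0.625, 0, 0.245] pointing down, gripper open.
Joint ranges: [-3.01, 3.01], [-1.01, 2.22], [0.06, 2.58], [-1.02, 4.17], [0.09, 2.62], [-3.14, 3.14]. Speed limits (rad/s): [2.57, 2.57, 3.14, 3.14, 3.14, 3.14].

## Interface

Orientations are given as a unit quaternion [w, x, y, z].
In Python, from plant import manip, grab_frame gives the robot as it stands.
- The arm moves only by the tool servo_tool, never from a script. Its argument "deltas" is a list that holds one entry, the list of rows, each a list of 5 numbers: the opening in per cent of the stroke, from 0 (shut) to 100 (fully open), then the shift along the world's x, y, z in m, then the turn about the world's z in degrees. A call has exactly 8 rows; each row shifts and turns the commanded pose from where the row before left it; what a row does not reach is not made up. A row lasts 1/10 s, in which the tool goes at most 50 mm and 8.59 degrees, less where a joint would pass 70% of its speed; a pose out of reach is approached as far as the arm can. A call is refused whole if a number of a shift passes 0.05 or a number of a turn 8.59, either way. A call with a gripper value outside its range is refused whole. The fingers move at their own pace and stop on an object; the grip force is fixed at half the most. Time passes only in rows, so rows that do not move let the fingers close, or fill a call up. It gives the time, the measured TCP pose, the force, the opening and the grip force at its end, in the units of the state.
- manip.state(): the state, without advancing time (a new reading comes with each control period).
- grab_frame(name): name is "scene" or "side" or "wrist"; returns a dict with "pixels" (400x640x3 uint8, red, green, blue), "z_map" (400x640 float32, m along the optical axis (not along the pixel's ray), 0 where there is no reading), "fx", "fy", "cx", "cy" (pixels), "rvec" (rotation vector, rad) and "tvec" (3), from world to camera coordinates, as OpenCV has them; the wrist camera has in their place "T_tool_cam" (4x4, takes a point from camera to tool coordinates, whose origin is the TCP and whose axes are the flange's). Camera axes: x right, y down, z forward; pixel columns grow to the right and rows downward; lengths in m; the calibration is good to about 2 mm. A picture is of the moment at which its call begins: read the wrist's pose just before it.
- manip.job_done(): hands the job in; it is judged then, once.
The state is a dict: "time": time; "joint_pos": joint angles; "joint_vel": joint speeds; "joint_efforts": joint torques, N m; "tool_pos": TCP position; "tool_rot": TCP orientation; "contact_force": force on the tool from outside, world axes, zero at the start; "ft_torque": the same for the moment, N m; "gripper_width": opening from 0.0 (shut) to 1.0 (fully open); "grasp_force": force on a finger pad.
Only numpy, scipy, OpenCV 4.12 (cv2) and the standard library are available. Lean on these libraries where they do the work, as an engineer would, in place of code of your own. Each camera call takes 0.05 s, during which the arm holds its last target. There are 200 camera calls.

## Working session

There is one attempt and no reset: what is moved stays moved. The work goes in short steps, Python scripts to look and compute and a tool call to move; the robot and the scene stay as the last step left them, time stands still between calls to the robot, and variables do not carry over. Pictures are saved under pics/ and viewed, at most 10 in all, crops included, and the job is handed in when it is done.

Besides the shell and the picture viewer there is one more tool, called as name([rows], argument=value, ...), one row to a line, values as JSON. servo_tool: Moves the arm, as the interface text tells. Its arguments: {"type":"object","properties":{"deltas":{"type":"array"}},"required":["deltas"]}

```bash
mkdir -p pics
cat > h.py <<'E'
import numpy as np, cv2
from plant import manip, grab_frame
def pts(f):
    z=f["z_map"]; v,u=np.mgrid[:400,:640]
    c=np.stack([(u-f["cx"])/f["fx"]*z,(v-f["cy"])/f["fy"]*z,z],-1)
    R=cv2.Rodrigues(np.array(f["rvec"],float))[0]
    w=(c-np.array(f["tvec"]).ravel())@R
    w[z==0]=np.nan
    return w
def save(f,n): cv2.imwrite("pics/"+n,f["pixels"][...,::-1])
E
python3 - <<'E'
from h import *
for n in("scene","side"):
    f=grab_frame(n); save(f,n+".png"); np.savez(n,**f)
    R=cv2.Rodrigues(np.array(f["rvec"],float))[0]; print(n,-R.T@np.array(f["tvec"]).ravel())
print(manip.state())
E
```

```text
scene [1.02503433 0.60381305 1.05976045]
side [ 0.07782313 -0.49077322  0.59792585]
{'time': 0.1, 'joint_pos': array([-1.19016679e-01,  5.33280387e-02,  1.61416273e+00,  9.49884929e-06,
        1.47596111e+00, -1.19002493e-01]), 'joint_vel': array([ 0.0017454 , -0.00164758, -0.00295379, -0.00070367,  0.00083733,
       -0.00056512]), 'joint_efforts': array([ 6.14647306e-04, -3.94903493e+01, -3.71363103e+01, -4.52310599e-05,
        3.99340541e-03, -4.17574097e-05]), 'tool_pos': array([6.24470640e-01, 5.58219675e-05, 2.44159246e-01]), 'tool_rot': array([-7.33652665e-04,  7.07111812e-01,  7.07101139e-01, -5.70924735e-04]), 'contact_force': array([ 0.49354273,  0.73856442, -0.67995554]), 'ft_torque': array([ 0.01994637, -0.06385714, -0.00516999]), 'grasp_force': 0.0, 'gripper_width': 1.000865660841286}
```

View pics/scene.png

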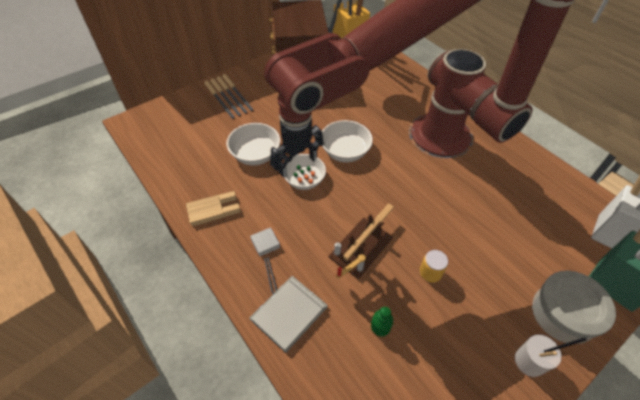

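View pics/side.png

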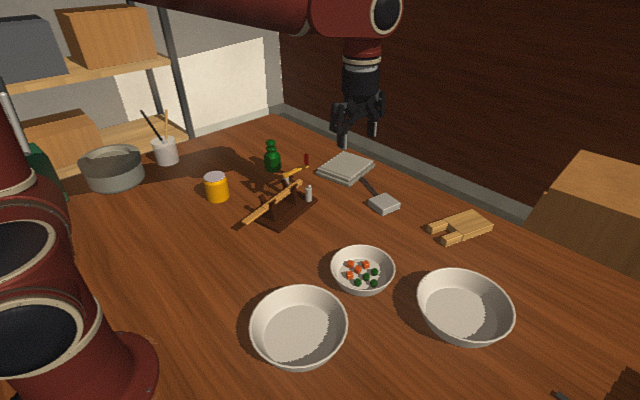

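The small bowl holding the beads is at scene (304,172) and side (363,270). The look-alikes are the larger empty bowls at scene (254,144) and (347,141). The rack with the paddle is at scene (362,243) and side (280,203). Its keeper is open, with the red peg at scene (340,270). The tin is at scene (433,266), the flask at (382,321) and the steel block at (265,241).

Run:
```python
from h import *
S=dict(np.load("scene.npz"));D=dict(np.load("side.npz"))
def cr(f,u,v,w,h): return cv2.resize(f["pixels"][v:v+h,u:u+w,::-1],(400,300),interpolation=cv2.INTER_CUBIC)
cv2.imwrite("pics/crops.png",np.vstack([np.hstack([cr(S,315,195,100,75+10)[:300],cr(D,225,145,107,80)]),np.hstack([cr(S,270,145,80,60),cr(D,320,235,80,60)])]))
for n,f in(("scene",S),("side",D)):
    P=pts(f); z=P[...,2]
    for nm,bu in dict(scene=dict(bowl=(275,150,335,195),rack=(320,195,410,285)),side=dict(bowl=(325,240,400,300),rack=(225,145,325,235)))[n].items():
        u0,v0,u1,v1=bu; q=P[v0:v1,u0:u1].reshape(-1,3); c=f["pixels"][v0:v1,u0:u1].reshape(-1,3).astype(int)
        if nm=="bowl":
            rim=q[(q[:,2]>.031)&(q[:,2]<.041)&(c.min(1)>120)]
            from scipy.optimize import least_squares
            r=least_squares(lambda p:np.hypot(rim[:,0]-p[0],rim[:,1]-p[1])-.068,rim[:,:2].mean(0),loss='soft_l1',f_scale=.003)
            print(n,"bowl",len(rim),r.x,np.abs(r.fun).mean(),np.median(rim[:,2]))
            for cn,m in(("g",(c[:,1]>c[:,0]+15)),("c",(c[:,0]>c[:,1]+60))):
                print(cn,m.sum(),np.nanmedian(q[m],0))
        else:
            red=(c[:,0]>90)&(c[:,1]<45)&(c[:,2]<45)&(q[:,2]>.06)
            print(n,"peg",red.sum(),np.nanmedian(q[red],0))
            wood=(q[:,2]>.049)&(q[:,2]<.066)&(c[:,0]>130)&(c[:,0]>c[:,2]+50)
            w=q[wood]; print("wood",len(w),w.min(0),w.max(0)); 
            vx=cv2.fitLine(w[:,:2].astype(np.float32),cv2.DIST_HUBER,0,.01,.01).ravel();print(vx)
```

```text
scene bowl 122 [ 0.51541687 -0.13498287] 0.0038817732317135496 0.034896113019058525
g 36 [ 0.51659608 -0.14968988  0.01794972]
c 36 [ 0.51875163 -0.11828601  0.01917974]
scene peg 17 [0.67607741 0.24156587 0.09803486]
wood 381 [0.39593934 0.13731068 0.04916709] [0.65910872 0.243069   0.06523336]
[0.96903145 0.24693729 0.50765514 0.17513888]
side bowl 368 [ 0.51370338 -0.13511503] 0.0038241184888499606 0.03603285847334393
g 145 [ 0.51017521 -0.15106155  0.01955899]
c 180 [ 0.51336707 -0.12041496  0.01929792]
side peg 29 [0.66990418 0.23638987 0.09453625]
wood 392 [0.39665091 0.13830969 0.04903128] [0.67233345 0.35024519 0.06570691]
[0.9718919  0.23542769 0.50579745 0.17152953]
```

View pics/crops.png

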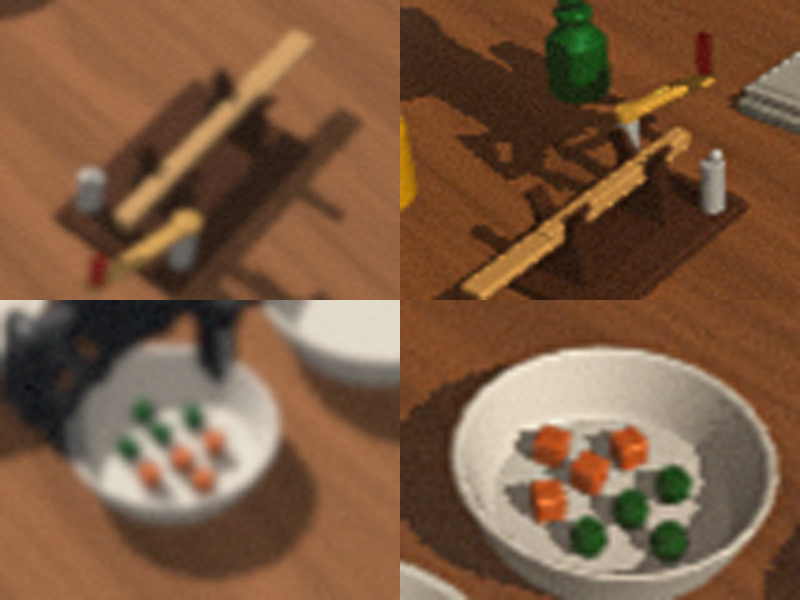

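Crops: the upper pair shows the paddle in its cradles, blade to the upper right in the scene view and lower left in the side view. The keeper is swung open with its red peg at the far end. The lower pair shows the small bowl, with copper beads on the +y side and green on the −y side, so bowl +x is about world −y. The bowl centre is (0.514, −0.135) with the rim at 35–36 mm, which fits the description. Next I hover over the grip point and look with the wrist camera.

servo_tool([
  [[100,-0.008,0.0138,0,8],[100,-0.008,0.0138,0,8],[100,-0.008,0.0138,0,8],[100,-0.008,0.0138,0,8],[100,-0.008,0.0138,0,8],[100,-0.008,0.0138,0,8],[100,-0.008,0.0138,0,8],[100,-0.008,0.0138,0,8]],
])

```text
time: 0.9
tool_pos: [0.5603, 0.1109, 0.2446]
tool_rot: [-0.001, 0.222, 0.975, -0.0]
contact_force: [0.4, -0.3, 0.5]
gripper_width: 1.004
grasp_force: 0.0
```

servo_tool([
  [[100,-0.008,0.0138,0,8],[100,-0.008,0.0138,0,8],[100,-0.008,0.0138,0,8],[100,-0.008,0.0138,0,8],[100,-0.007,0.012,0,8],[100,0,0,0,0],[100,0,0,0,0],[100,0,0,0,0]],
])

```text
time: 1.7
tool_pos: [0.5222, 0.1771, 0.2451]
tool_rot: [-0.0, -0.121, 0.993, -0.0]
contact_force: [-0.4, -0.4, 0.7]
gripper_width: 1.0
grasp_force: 0.0
```

```bash
cat >> h.py <<'E'
def wpts(f,s):
    from scipy.spatial.transform import Rotation as Ro
    z=f["z_map"]; v,u=np.mgrid[:400,:640]
    c=np.stack([(u-f["cx"])/f["fx"]*z,(v-f["cy"])/f["fy"]*z,z],-1)
    T=np.array(f["T_tool_cam"]); q=s["tool_rot"]; R=Ro.from_quat([q[1],q[2],q[3],q[0]]).as_matrix()
    w=(c@T[:3,:3].T+T[:3,3])@R.T+s["tool_pos"]; w[z==0]=np.nan
    return w
E
python3 - <<'E'
from h import *
s=manip.state(); f=grab_frame("wrist"); save(f,"w1.png"); np.savez("w1",P=wpts(f,s),px=f["pixels"])
print(s["time"],s["tool_pos"],s["tool_rot"],s["joint_pos"])
f=grab_frame("scene"); save(f,"s2.png"); np.savez("s2",P=pts(f),px=f["pixels"])
for u0,v0,u1,v1 in((270,150,340,195),):
    P=pts(f)[v0:v1,u0:u1]; c=f["pixels"][v0:v1,u0:u1].astype(int)
    for cn,m in(("g",(c[...,1]>c[...,0]+20)),("c",(c[...,0]>c[...,1]+60)&(c[...,0]>c[...,2]+80))):
        m=m&(P[...,2]>.008)&(np.hypot(P[...,0]-.514,P[...,1]+.135)<.055)
        n,l,st,ce=cv2.connectedComponentsWithStats(m.astype(np.uint8))
        for i in range(1,n):
            if st[i,4]>4: print(cn,st[i,4],np.median(P[l==i],0).round(4))
E
```

```text
1.7 [0.52219598 0.17706136 0.24507663] [-1.20544576e-04 -1.20641576e-01  9.92696112e-01 -1.60556219e-04] [ 1.92075981e-01 -1.22837311e-01  1.78443671e+00 -3.04410491e-04
  1.48025656e+00 -1.62056509e+00]
g 9 [ 0.5155 -0.1674  0.0183]
g 7 [ 0.4914 -0.1446  0.0198]
g 5 [ 0.5158 -0.1458  0.0191]
g 7 [ 0.5426 -0.1465  0.0189]
c 8 [ 0.4936 -0.1185  0.0181]
c 9 [ 0.519  -0.1198  0.02  ]
c 9 [ 0.5427 -0.1215  0.0187]
c 10 [ 0.5185 -0.0978  0.02  ]
```

View pics/w1.png

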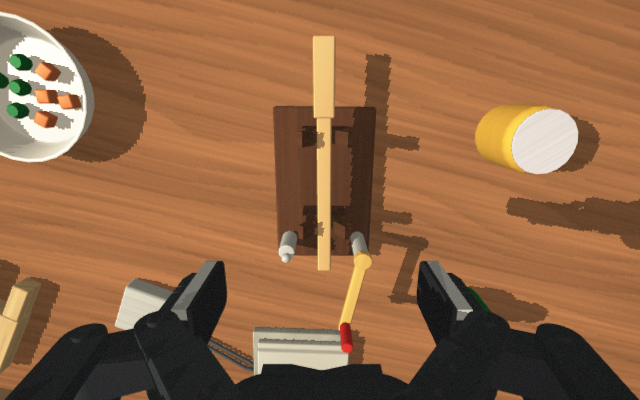

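The wrist view shows the paddle from blade tip (323,37) to handle end (323,270). The catch post is at (288,245), the hinge post at (360,248), the peg at (346,337) and the tin at (530,140).

Run:
```python
from h import *
d=np.load("w1.npz");P=d["P"];c=d["px"].astype(int)
v,u=np.mgrid[:400,:640]
def seg(m):
    q=P[m]; return q[np.isfinite(q).all(1)]
w=seg((u>305)&(u<340)&(v>30)&(v<275)&(c[...,0]>170)&(c[...,2]>80)&(P[...,2]>.047))
l=cv2.fitLine(w[:,:2].astype(np.float32),cv2.DIST_HUBER,0,.01,.01).ravel();dr=-l[:2]*np.sign(l[0]);
t=(w[:,:2]-l[2:])@dr; n=np.array([-dr[1],dr[0]]);a=(w[:,:2]-l[2:])@n
print("dir",dr,np.degrees(np.arctan2(dr[1],dr[0])),"tip",l[2:]+dr*t.max(),"tail",l[2:]+dr*t.min(),"len",np.ptp(t),"z",np.percentile(w[:,2],[5,50,95]))
for lo in np.arange(t.min(),t.max(),.03):
    k=(t>=lo)&(t<lo+.03); print(round(t.max()-lo,3),a[k].min().round(4),a[k].max().round(4),np.median(w[k,2]).round(4))
T=l[2:]+dr*t.max()
def loc(q): return (q[...,:2]-T)@np.stack([dr,n],1)
for nm,b in dict(catch=(275,225,305,262),hinge=(345,225,376,270),peg=(335,318,358,355)).items():
    m=(u>b[0])&(u<b[2])&(v>b[1])&(v<b[3]); q=seg(m&(P[...,2]>.05)&(P[...,2]<.11)); print(nm,len(q),np.median(q,0),loc(np.median(q,0)),q[:,2].max())
red=seg((c[...,0]>100)&(c[...,1]<50)&(c[...,2]<60)&(P[...,2]>.09)&(v>300)); print("pegtop",len(red),red.mean(0),loc(red.mean(0)))
b=seg((v>100)&(v<262)&(u>265)&(u<385)&(P[...,2]>.008)&(P[...,2]<.016)); r=loc(b); print("base",np.percentile(r,[.5,99.5],axis=0),np.median(b[:,2]))
rect=cv2.minAreaRect(b[:,:2].astype(np.float32)*1000);print(rect)
```

```text
dir [-0.96957695 -0.24478671] -165.83076 tip [0.39621161 0.14860699] tail [0.61801917 0.2046062 ] len 0.22876736431725103 z [0.05481627 0.05764541 0.06004337]
0.229 -0.0057 0.0061 0.059
0.199 -0.0056 0.0059 0.0591
0.169 -0.0055 0.0067 0.0591
0.139 -0.0054 0.0065 0.0592
0.109 -0.0063 0.0062 0.0591
0.079 -0.0091 0.0095 0.0561
0.049 -0.009 0.0094 0.0558
0.019 -0.0095 0.0091 0.0557
catch 312 [0.6057501  0.16369646 0.05479735] [-0.2068574   0.03666184] 0.0779231076202811
hinge 430 [0.58644263 0.23581131 0.0737934 ] [-0.20579007 -0.03798527] 0.07764901594290655
peg 388 [0.66647233 0.23956502 0.09149006] [-0.28430388 -0.02203457] 0.10746534214446235
pegtop 137 [0.66656957 0.24019583 0.09894093] [-0.28455258 -0.0226224 ]
base [[-0.23304065 -0.0549791 ]
 [-0.06098076  0.05397023]] 0.01217265347332075
((539.204833984375, 185.14297485351562), (174.4488067626953, 110.05009460449219), 13.479825019836426)
```

servo_tool([
  [[100,-0.001,0.003,-0.04,0.2],[100,0,0,-0.04,0],[100,0,0,-0.04,0],[100,0,0,-0.04,0],[100,0,0,-0.02,0],[100,0,0,-0.018,0],[30,0,0,0,0],[0,0,0,0,0]],
])

```text
time: 2.6
tool_pos: [0.5212, 0.1803, 0.0475]
tool_rot: [-0.0, -0.123, 0.992, -0.0]
contact_force: [0.3, 0.7, -0.1]
gripper_width: 0.69
grasp_force: 0.0
```

servo_tool([
  [[0,0,0,0,0],[0,0,0,0,0],[0,0,0,0,0],[0,0,0,0,0],[0,0,0,0,0],[0,0,0,0,0],[0,0,0,0,0],[0,0,0,0,0]],
])

```text
time: 3.4
tool_pos: [0.522, 0.1808, 0.0487]
tool_rot: [0.001, -0.124, 0.992, 0.0]
contact_force: [-0.1, 0.3, 5.6]
gripper_width: 0.15
grasp_force: 59.2
```

servo_tool([
  [[0,0,0,0.015,0],[0,0,0,0.03,0],[0,-0.02,-0.005,0,0],[0,-0.02,-0.005,0,0],[0,-0.02,-0.005,0,0],[0,-0.0205,-0.0053,0,0],[0,0,0,-0.02,0],[0,0,0,-0.018,0]],
])

```text
time: 4.2
tool_pos: [0.4403, 0.1603, 0.0549]
tool_rot: [0.001, -0.124, 0.992, 0.0]
contact_force: [-0.4, -0.2, -0.6]
gripper_width: 0.149
grasp_force: 58.4
```

servo_tool([
  [[0,0,0,-0.004,0],[0,0,0,-0.003,0],[0,0,0,-0.003,0],[0,0,0,-0.002,0],[0,0,0,-0.002,0],[0,0,0,-0.002,0],[0,0,0,0,0],[0,0,0,0,0]],
])

```text
time: 5.0
tool_pos: [0.4413, 0.1605, 0.0414]
tool_rot: [-0.0, -0.124, 0.992, -0.0]
contact_force: [-11.2, -1.9, 15.7]
gripper_width: 0.15
grasp_force: 63.7
```

```bash
cat >> h.py <<'E'
def paddle(cam="side",box=None):
    f=grab_frame(cam); P=pts(f); c=f["pixels"].astype(int); s=manip.state()
    m=(c[...,0]>120)&(c[...,0]-c[...,2]>50)&(c[...,1]>c[...,0]*.62)&(P[...,2]>.004)&(np.linalg.norm(P-s["tool_pos"],axis=-1)<.16)
    q=P[m]
    l=cv2.fitLine(q.astype(np.float32),cv2.DIST_HUBER,0,.005,.01).ravel(); d=l[:3]; d=d*(-1 if d[2]>0 else 1)
    t=(q-l[3:])@d; r=np.linalg.norm(q-l[3:]-np.outer(t,d),axis=1); t=t[r<.014]
    print(cam,len(q),"dir",d.round(3),"pitch",np.degrees(np.arcsin(-d[2])).round(1),"az",np.degrees(np.arctan2(d[1],d[0])).round(1),"tip",(l[3:]+d*t.max()).round(4),"tail",(l[3:]+d*t.min()).round(4),"len",np.ptp(t).round(3))
    return f
E
python3 - <<'E'
from h import *
f=paddle("side"); g=paddle("scene")
cv2.imwrite("pics/p1.png",np.hstack([cv2.resize(x["pixels"][a:a+150,b:b+160,::-1],(400,375)) for x,a,b in((f,120,190),(g,160,320))]))
print(manip.state()["tool_pos"])
E
```

```text
side 419 dir [-0.958 -0.23  -0.17 ] pitch 9.8 az -166.5 tip [0.3175 0.1268 0.0284] tail [0.5365 0.1795 0.0673] len 0.229
scene 285 dir [-0.987 -0.038 -0.157] pitch 9.0 az -177.8 tip [0.461  0.1649 0.0555] tail [0.5384 0.1679 0.0678] len 0.078
[0.44129541 0.16054317 0.04143738]
```

View pics/p1.png

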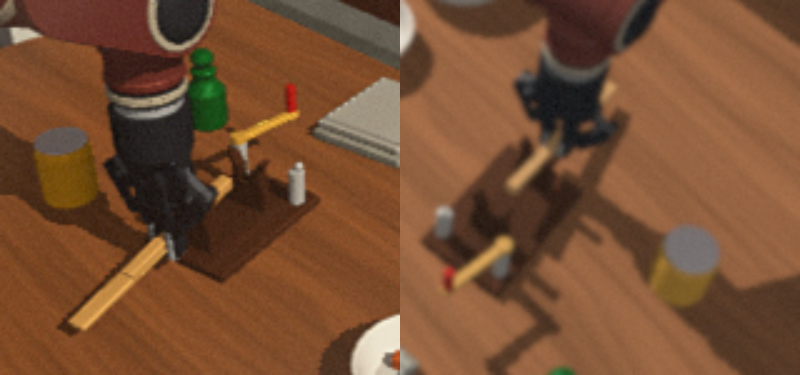

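Side camera: the paddle has pitched about 10° tip-down in the grip, pivoting on the cradle. I press a little further. Then I'll brace the tip against the fixed base plate's side edge to steepen it to about 45°.

servo_tool([
  [[0,0,0,-0.003,0],[0,0,0,-0.003,0],[0,0,0,0,0],[0,0,0,0.03,0],[0,0,0,0.05,0],[0,0.0133,-0.0148,0,-8.2],[0,0.0133,-0.0148,0,-8.2],[0,0.0133,-0.0148,0,-8.2]],
])

```text
time: 5.9
tool_pos: [0.4817, 0.1156, 0.1143]
tool_rot: [0.001, 0.093, 0.996, 0.0]
contact_force: [0.2, 0.2, -0.2]
gripper_width: 0.147
grasp_force: 65.1
```

servo_tool([
  [[0,0.0133,-0.0148,0,-8.2],[0,0.0133,-0.0148,0,-8.2],[0,0.0133,-0.0148,0,-8.2],[0,0.0133,-0.0148,0,-8.2],[0,0.0133,-0.0148,0,-8.2],[0,0.0133,-0.0148,0,-8.2],[0,0.0133,-0.0148,0,-8.2],[0,0.0133,-0.0148,0,-8.2]],
])

```text
time: 6.7
tool_pos: [0.5878, -0.0032, 0.1134]
tool_rot: [0.0, 0.618, 0.786, 0.0]
contact_force: [-0.6, -0.5, -0.5]
gripper_width: 0.153
grasp_force: 65.1
```

Run:
```python
from h import *
paddle("side"); paddle("scene")
print(manip.state()["tool_pos"],manip.state()["joint_pos"])
```

```text
side 174 dir [-0.201  0.948 -0.246] pitch 14.2 az 102.0 tip [0.5724 0.0731 0.1082] tail [ 0.608  -0.0948  0.1517] len 0.177
scene 492 dir [-0.297  0.954 -0.049] pitch 2.8 az 107.3 tip [0.5575 0.1173 0.0984] tail [0.5912 0.0091 0.104 ] len 0.114
[ 0.58864637 -0.0041043   0.11371873] [-1.33193537e-01  8.23045475e-02  1.81039245e+00 -3.80167739e-04
  1.24653681e+00 -3.74905384e-01]
```

servo_tool([
  [[0,0,0,-0.03,0],[0,0,0,-0.03,0],[0,0,0,-0.012,0],[0,0,0,-0.008,0],[0,-0.0017,0.0068,0,0],[0,-0.0017,0.0068,0,0],[0,-0.0013,0.005,0,0],[0,0,0,0,0]],
])

```text
time: 7.6
tool_pos: [0.5868, 0.0089, 0.0376]
tool_rot: [0.01, 0.613, 0.79, -0.004]
contact_force: [2.1, -26.8, 3.5]
gripper_width: 0.152
grasp_force: 65.8
```

servo_tool([
  [[0,-0.0005,0.0019,0.0065,0],[0,-0.0005,0.0019,0.0064,0],[0,-0.0006,0.0026,0.0062,0],[0,-0.0006,0.0026,0.0062,0],[0,-0.0008,0.0031,0.006,0],[0,-0.0008,0.0031,0.0059,0],[0,-0.0009,0.0037,0.0055,0],[0,-0.0009,0.0037,0.0055,0]],
])

```text
time: 8.4
tool_pos: [0.5776, 0.0372, 0.0829]
tool_rot: [0.003, 0.615, 0.788, -0.001]
contact_force: [0.0, -6.3, -1.3]
gripper_width: 0.15
grasp_force: 63.6
```

Run:
```python
from h import *
f=paddle("side"); g=paddle("scene")
cv2.imwrite("pics/p2.png",np.hstack([cv2.resize(x["pixels"][a:a+150,b:b+160,::-1],(400,375)) for x,a,b in((f,120,240),(g,130,250))]))
print(manip.state()["tool_pos"],manip.state()["contact_force"])
```

```text
side 76 dir [-0.215  0.741 -0.637] pitch 39.5 az 106.2 tip [0.5478 0.1206 0.0143] tail [ 0.5954 -0.0435  0.1554] len 0.222
scene 462 dir [-0.221  0.691 -0.688] pitch 43.5 az 107.8 tip [ 0.5534  0.1191 -0.0008] tail [ 0.604  -0.039   0.1568] len 0.229
[0.57788395 0.03748151 0.0832917 ] [-0.25770894 -6.71011808  0.19948072]
```

View pics/p2.png

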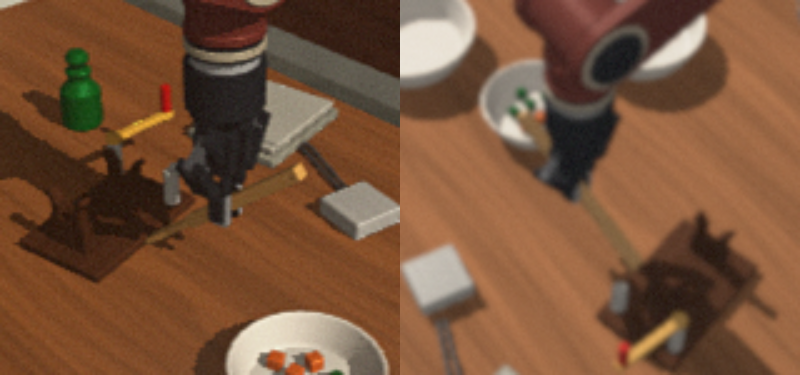

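The paddle is now pitched about 40°, with its tip against the base plate edge. I add a little more, lift off, then measure.

servo_tool([
  [[0,-0.001,0.0037,0.0045,0],[0,-0.001,0.0037,0.0035,0],[0,0,0,0,0],[0,0.0005,-0.002,0.04,0],[0,0,-0.03,0.02,0],[0,0,-0.03,0,0],[0,0,0,0,0],[0,0,0,0,0]],
])

```text
time: 9.3
tool_pos: [0.5754, -0.0156, 0.1498]
tool_rot: [0.001, 0.616, 0.788, 0.001]
contact_force: [-0.6, 1.1, -0.3]
gripper_width: 0.152
grasp_force: 64.3
```

Run:
```python
from h import *
f=paddle("side"); g=paddle("scene")
s=manip.state();print(s["tool_pos"],s["contact_force"])
P=pts(g)
for b in((225,120,283,166),(320,118,375,164)):
    q=P[b[1]:b[3],b[0]:b[2]].reshape(-1,3); k=g["pixels"][b[1]:b[3],b[0]:b[2]].reshape(-1,3).min(1)>110; q=q[k&(q[:,2]<.1)]; t=q[q[:,2]>q[:,2].max()-.012];print("big",t.min(0),t.max(0))
```

```text
side 44 dir [-0.09  -0.054 -0.995] pitch 84.0 az -149.1 tip [ 0.5743 -0.0996  0.0364] tail [ 0.592  -0.0891  0.2322] len 0.197
scene 281 dir [-0.175  0.672 -0.719] pitch 46.0 az 104.6 tip [0.5577 0.0698 0.0672] tail [ 0.5978 -0.0841  0.2319] len 0.229
[ 0.57486199 -0.01489335  0.14869633] [ 0.47294955 -0.09477816 -0.55519419]
big [ 0.49401489 -0.42532988  0.04060001] [ 0.66729684 -0.24484917  0.05257967]
big [ 0.23207225 -0.23639442  0.04091615] [ 0.40829351 -0.06718024  0.05288915]
```

servo_tool([
  [[0,-0.002,-0.028,0,0],[0,-0.002,-0.028,0,0],[0,-0.002,-0.029,0,0],[0,-0.002,-0.029,0,0],[0,-0.002,-0.029,0,0],[0,-0.002,-0.028,0,0],[0,0,0,0,0],[0,0,0,0,0]],
])

```text
time: 10.2
tool_pos: [0.563, -0.1862, 0.1481]
tool_rot: [-0.001, 0.616, 0.788, 0.0]
contact_force: [0.8, -0.6, -0.9]
gripper_width: 0.151
grasp_force: 64.3
```

Run:
```python
from h import *
f=paddle("side"); g=paddle("scene")
cv2.imwrite("pics/p3.png",np.hstack([cv2.resize(x["pixels"][a:a+100,b:b+100,::-1],(400,400),interpolation=cv2.INTER_CUBIC) for x,a,b in((f,210,310),(g,120,255))]))
s=manip.state();print(s["tool_pos"],s["contact_force"])
```

```text
side 106 dir [-0.151  0.493 -0.857] pitch 59.0 az 107.1 tip [ 0.5397 -0.1283  0.0049] tail [ 0.5794 -0.2575  0.2295] len 0.262
scene 240 dir [-0.224  0.621 -0.751] pitch 48.7 az 109.8 tip [ 0.5384 -0.1123  0.0654] tail [ 0.5882 -0.2506  0.2328] len 0.223
[ 0.5630508  -0.18550238  0.14818695] [ 1.08882536 -0.26223124  0.10882337]
```

View pics/p3.png

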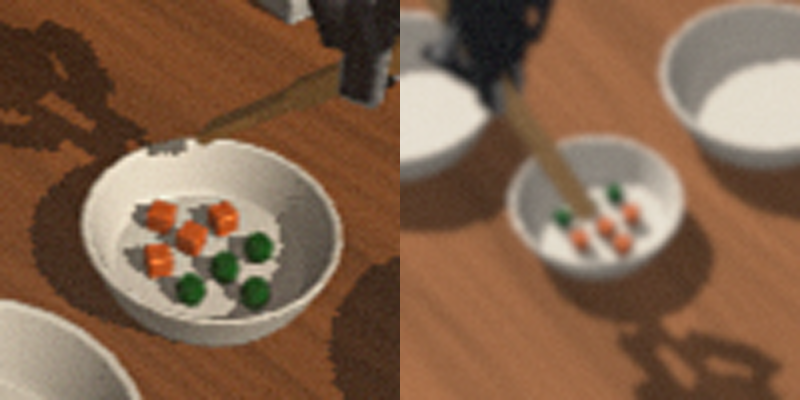

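Run:
```python
from h import *
Ms=[]
for n in("scene","side"):
    f=np.load(n+".npz"); K=np.array([[f["fx"],0,f["cx"]],[0,f["fy"],f["cy"]],[0,0,1]],float)
    Ms.append(K@np.hstack([cv2.Rodrigues(f["rvec"].astype(float))[0],f["tvec"].reshape(3,1)]))
for a,b in(((301,172.5),(361,244)),((301.5,173.5),(360.5,244.5))):
    X=cv2.triangulatePoints(Ms[0],Ms[1],np.array(a,float).reshape(2,1),np.array(b,float).reshape(2,1)).ravel(); print(X[:3]/X[3])
```

```text
[ 0.54242069 -0.10677025  0.0645163 ]
[ 0.542444   -0.10480749  0.06166747]
```

Run:
```python
import numpy as np
C=np.array([.5145,-.134]); p=np.array([.541,-.098]); 
ang=53-20*np.arange(1,49); tot=-(ang-53)
r=np.where(tot<80,.036,np.where(tot<420,.035,np.where(tot<740,.025,.035)))
xy=C+np.c_[np.cos(np.radians(ang)),np.sin(np.radians(ang))]*r[:,None]
c=np.round(xy,3); d=np.diff(np.vstack([p,c]),axis=0).round(3)
for k in range(0,48,8): print(ang[k:k+8].tolist()); print([[0,a,b,0,0] for a,b in d[k:k+8].tolist()])
```

```text
[33, 13, -7, -27, -47, -67, -87, -107]
[[0, 0.004, -0.016, 0, 0], [0, 0.005, -0.012, 0, 0], [0, 0.0, -0.012, 0, 0], [0, -0.004, -0.012, 0, 0], [0, -0.008, -0.01, 0, 0], [0, -0.01, -0.006, 0, 0], [0, -0.012, -0.003, 0, 0], [0, -0.012, 0.002, 0, 0]]
[-127, -147, -167, -187, -207, -227, -247, -267]
[[0, -0.011, 0.005, 0, 0], [0, -0.008, 0.009, 0, 0], [0, -0.005, 0.011, 0, 0], [0, 0.0, 0.012, 0, 0], [0, 0.003, 0.012, 0, 0], [0, 0.008, 0.01, 0, 0], [0, 0.01, 0.006, 0, 0], [0, 0.012, 0.003, 0, 0]]
[-287, -307, -327, -347, -367, -387, -407, -427]
[[0, 0.012, -0.002, 0, 0], [0, 0.011, -0.005, 0, 0], [0, 0.008, -0.009, 0, 0], [0, 0.005, -0.011, 0, 0], [0, -0.01, -0.011, 0, 0], [0, -0.002, -0.008, 0, 0], [0, -0.005, -0.007, 0, 0], [0, -0.008, -0.005, 0, 0]]
[-447, -467, -487, -507, -527, -547, -567, -587]
[[0, -0.008, -0.002, 0, 0], [0, -0.009, 0.001, 0, 0], [0, -0.008, 0.004, 0, 0], [0, -0.005, 0.006, 0, 0], [0, -0.004, 0.008, 0, 0], [0, 0.0, 0.009, 0, 0], [0, 0.002, 0.008, 0, 0], [0, 0.005, 0.007, 0, 0]]
[-607, -627, -647, -667, -687, -707, -727, -747]
[[0, 0.008, 0.005, 0, 0], [0, 0.008, 0.002, 0, 0], [0, 0.009, -0.001, 0, 0], [0, 0.008, -0.004, 0, 0], [0, 0.014, -0.001, 0, 0], [0, 0.005, -0.011, 0, 0], [0, 0.0, -0.012, 0, 0], [0, -0.003, -0.012, 0, 0]]
[-767, -787, -807, -827, -847, -867, -887, -907]
[[0, -0.008, -0.01, 0, 0], [0, -0.01, -0.006, 0, 0], [0, -0.012, -0.003, 0, 0], [0, -0.012, 0.002, 0, 0], [0, -0.011, 0.005, 0, 0], [0, -0.008, 0.009, 0, 0], [0, -0.005, 0.011, 0, 0], [0, 0.0, 0.012, 0, 0]]
```

servo_tool([
  [[0,-0.001,0.007,-0.01,0],[0,0,0,-0.015,0],[0,0,0,-0.008,0],[0,0,0,-0.006,0],[0,0,0,-0.005,0],[0,0,0,-0.003,0],[0,0,0,0,0],[0,0,0,0,0]],
])

```text
time: 11.1
tool_pos: [0.5622, -0.1802, 0.1019]
tool_rot: [0.0, 0.616, 0.788, 0.0]
contact_force: [0.6, 0.8, -0.2]
gripper_width: 0.151
grasp_force: 64.3
```

servo_tool([
  [[0,0.004,-0.016,0,0],[0,0.005,-0.012,0,0],[0,0.0,-0.012,0,0],[0,-0.004,-0.012,0,0],[0,-0.008,-0.01,0,0],[0,-0.01,-0.006,0,0],[0,-0.012,-0.003,0,0],[0,-0.012,0.002,0,0]],
])

```text
time: 11.9
tool_pos: [0.5239, -0.2495, 0.1018]
tool_rot: [-0.0, 0.616, 0.788, -0.0]
contact_force: [-0.5, 1.0, 0.4]
gripper_width: 0.152
grasp_force: 63.0
```

```bash
cat >> h.py <<'E'
def beads(f):
    P=pts(f); c=f["pixels"].astype(int)
    for cn,m in(("g",(c[...,1]>c[...,0]+20)),("c",(c[...,0]>c[...,1]*1.7)&(c[...,0]>c[...,2]+80)&(c[...,0]>140))):
        m=m&(P[...,2]>.008)&(np.hypot(P[...,0]-.5145,P[...,1]+.134)<.075)
        n,l,st,ce=cv2.connectedComponentsWithStats(m.astype(np.uint8))
        print(cn,[(int(st[i,4]),*np.median(P[l==i],0).round(3)) for i in range(1,n) if st[i,4]>3])
E
python3 - <<'E'
from h import *
f=grab_frame("side");g=grab_frame("scene");beads(f);beads(g)
cv2.imwrite("pics/p4.png",np.hstack([cv2.resize(x["pixels"][a:a+100,b:b+100,::-1],(400,400),interpolation=cv2.INTER_CUBIC) for x,a,b in((f,210,310),(g,120,255))]))
E
```

```text
g [(34, np.float64(0.485), np.float64(-0.148), np.float64(0.02)), (24, np.float64(0.488), np.float64(-0.167), np.float64(0.02)), (6, np.float64(0.504), np.float64(-0.18), np.float64(0.021))]
c [(16, np.float64(0.514), np.float64(-0.102), np.float64(0.019)), (35, np.float64(0.514), np.float64(-0.123), np.float64(0.021)), (19, np.float64(0.497), np.float64(-0.171), np.float64(0.024))]
g [(11, np.float64(0.489), np.float64(-0.147), np.float64(0.019))]
c [(6, np.float64(0.52), np.float64(-0.118), np.float64(0.021))]
```

View pics/p4.png

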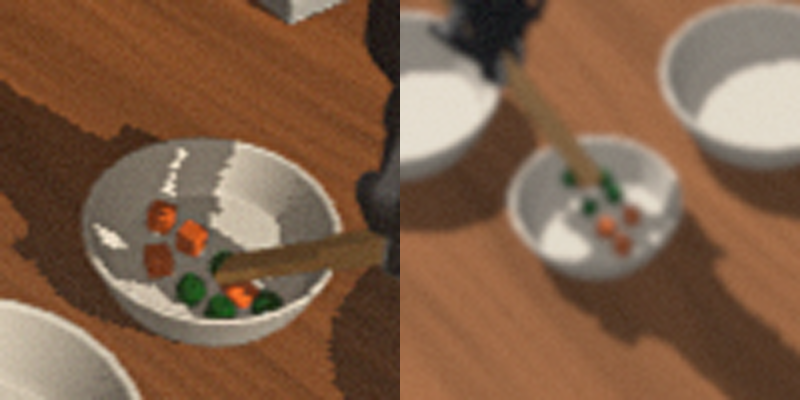

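The stirring works: the blade sweeps the beads and one copper bead is already on the green side at side-crop (240,295). I carry on round.

servo_tool([
  [[0,-0.011,0.005,0,0],[0,-0.008,0.009,0,0],[0,-0.005,0.011,0,0],[0,0.0,0.012,0,0],[0,0.003,0.012,0,0],[0,0.008,0.01,0,0],[0,0.01,0.006,0,0],[0,0.012,0.003,0,0]],
])

```text
time: 12.8
tool_pos: [0.5352, -0.1801, 0.1016]
tool_rot: [0.0, 0.615, 0.788, 0.0]
contact_force: [-1.0, 0.4, 0.4]
gripper_width: 0.154
grasp_force: 63.1
```

servo_tool([
  [[0,0.012,-0.002,0,0],[0,0.011,-0.005,0,0],[0,0.008,-0.009,0,0],[0,0.005,-0.011,0,0],[0,-0.01,-0.011,0,0],[0,-0.002,-0.008,0,0],[0,-0.005,-0.007,0,0],[0,-0.008,-0.005,0,0]],
])

```text
time: 13.6
tool_pos: [0.5443, -0.2398, 0.1016]
tool_rot: [0.0, 0.616, 0.788, 0.0]
contact_force: [0.2, 0.8, -1.3]
gripper_width: 0.152
grasp_force: 63.1
```

Run:
```python
from h import *
f=grab_frame("side");g=grab_frame("scene");beads(f);beads(g);paddle("scene");print(manip.state()["tool_pos"])
```

```text
g [(27, np.float64(0.511), np.float64(-0.15), np.float64(0.019)), (35, np.float64(0.486), np.float64(-0.147), np.float64(0.019)), (17, np.float64(0.505), np.float64(-0.179), np.float64(0.023)), (23, np.float64(0.485), np.float64(-0.167), np.float64(0.02))]
c [(9, np.float64(0.511), np.float64(-0.096), np.float64(0.02)), (6, np.float64(0.512), np.float64(-0.127), np.float64(0.016)), (38, np.float64(0.489), np.float64(-0.122), np.float64(0.019)), (35, np.float64(0.501), np.float64(-0.166), np.float64(0.02))]
g [(18, np.float64(0.489), np.float64(-0.154), np.float64(0.019)), (4, np.float64(0.517), np.float64(-0.144), np.float64(0.021))]
c []
scene 279 dir [-0.18   0.765 -0.618] pitch 38.2 az 103.2 tip [ 0.5175 -0.1153  0.0092] tail [ 0.5651 -0.3181  0.1731] len 0.265
[ 0.54422822 -0.23907811  0.10146828]
```

Run:
```python
from h import *
f=grab_frame("side");g=grab_frame("scene")
cv2.imwrite("pics/p5.png",np.hstack([cv2.resize(x["pixels"][a:a+100,b:b+100,::-1],(400,400),interpolation=cv2.INTER_CUBIC) for x,a,b in((f,210,310),(g,120,255))]))
P=pts(g);
```

```text
(no output)
```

View pics/p5.png

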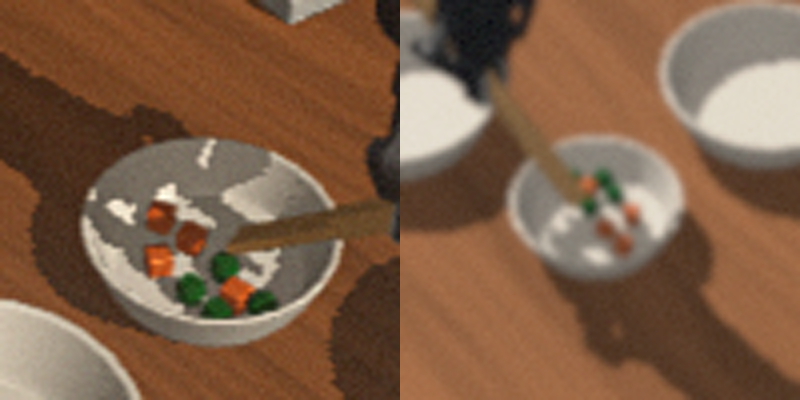

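```bash
cat >> h.py <<'E'
def tri(a,b):
    Ms=[]
    for n in("scene","side"):
        f=np.load(""+n+".npz"); K=np.array([[f["fx"],0,f["cx"]],[0,f["fy"],f["cy"]],[0,0,1]],float)
        Ms.append(K@np.hstack([cv2.Rodrigues(f["rvec"].astype(float))[0],f["tvec"].reshape(3,1)]))
    X=cv2.triangulatePoints(Ms[0],Ms[1],np.array(a,float).reshape(2,1),np.array(b,float).reshape(2,1)).ravel(); return X[:3]/X[3]
E
python3 - <<'E'
from h import *
print(tri((300,171.75),(367.5,270.75)),tri((300,173),(367.5,272)))
# blade points along paddle in both views via depth
for n in("scene","side"):
    f=grab_frame(n);P=pts(f);c=f["pixels"].astype(int)
    t=manip.state()["tool_pos"]; u=np.array([-.25,.968])
    m=(np.abs((P[...,:2]-t[:2])@np.array([.968,.25]))<.012)&((P[...,:2]-t[:2])@u>.02)&((P[...,:2]-t[:2])@u<.12)&(c[...,0]-c[...,2]>25)&(c[...,1]>c[...,0]*.55)
    q=P[m]; s=(q[:,:2]-t[:2])@u
    for lo in np.arange(.02,.12,.01):
        k=(s>=lo)&(s<lo+.01)
        if k.sum()>2: print(n,lo.round(2),k.sum(),np.median(q[k,2]).round(4))
E
```

```text
[ 0.52374424 -0.1431166   0.02200419] [ 0.5246056  -0.14246076  0.01701568]
scene 0.02 32 0.0912
scene 0.03 45 0.2799
scene 0.04 36 0.0697
scene 0.05 34 0.0648
scene 0.06 76 0.3623
scene 0.07 108 0.3735
scene 0.08 108 0.3771
scene 0.09 26 0.0348
scene 0.1 4 0.0065
scene 0.11 12 0.0146
side 0.02 86 0.0784
side 0.03 92 0.0712
side 0.04 98 0.035
side 0.05 45 0.0622
side 0.06 36 0.0551
side 0.07 44 0.046
side 0.08 52 0.0368
side 0.09 25 0.0318
side 0.11 15 0.0077
```

The paddle has settled to about 40°, so the tip was skimming the bead tops at about 23 mm. I move to the free +x side, lower 9 mm, and stir again with the corrected tip offset.

Run:
```python
import numpy as np
C=np.array([.5145,-.134]); p=np.array([.548,-.134]); 
tot=20*np.arange(1,57); ang=-tot
r=np.where(tot<=360,.033,np.where(tot<=720,.026,.034))
xy=C+np.c_[np.cos(np.radians(ang))*r,np.maximum(np.sin(np.radians(ang))*r,-.027)]
c=np.round(xy,3); d=np.diff(np.vstack([p,c]),axis=0).round(3)
for k in range(0,56,8): print(ang[k+7]); print([[0,a,b,0,0] for a,b in d[k:k+8].tolist()])
```

```text
-160
[[0, -0.002, -0.011, 0, 0], [0, -0.006, -0.01, 0, 0], [0, -0.009, -0.006, 0, 0], [0, -0.011, 0.0, 0, 0], [0, -0.011, 0.0, 0, 0], [0, -0.011, 0.0, 0, 0], [0, -0.009, 0.006, 0, 0], [0, -0.006, 0.01, 0, 0]]
-320
[[0, -0.002, 0.011, 0, 0], [0, 0.002, 0.011, 0, 0], [0, 0.006, 0.01, 0, 0], [0, 0.009, 0.008, 0, 0], [0, 0.011, 0.003, 0, 0], [0, 0.011, 0.0, 0, 0], [0, 0.011, -0.003, 0, 0], [0, 0.009, -0.008, 0, 0]]
-480
[[0, 0.006, -0.01, 0, 0], [0, 0.002, -0.011, 0, 0], [0, -0.009, -0.009, 0, 0], [0, -0.005, -0.008, 0, 0], [0, -0.006, -0.006, 0, 0], [0, -0.009, -0.003, 0, 0], [0, -0.009, 0.0, 0, 0], [0, -0.009, 0.003, 0, 0]]
-640
[[0, -0.006, 0.006, 0, 0], [0, -0.005, 0.008, 0, 0], [0, -0.002, 0.009, 0, 0], [0, 0.002, 0.009, 0, 0], [0, 0.005, 0.008, 0, 0], [0, 0.006, 0.006, 0, 0], [0, 0.009, 0.003, 0, 0], [0, 0.009, 0.0, 0, 0]]
-800
[[0, 0.009, -0.003, 0, 0], [0, 0.006, -0.006, 0, 0], [0, 0.005, -0.008, 0, 0], [0, 0.001, -0.009, 0, 0], [0, 0.006, -0.012, 0, 0], [0, -0.005, -0.01, 0, 0], [0, -0.009, -0.005, 0, 0], [0, -0.012, 0.0, 0, 0]]
-960
[[0, -0.011, 0.0, 0, 0], [0, -0.012, 0.0, 0, 0], [0, -0.009, 0.005, 0, 0], [0, -0.005, 0.01, 0, 0], [0, -0.003, 0.012, 0, 0], [0, 0.003, 0.012, 0, 0], [0, 0.005, 0.01, 0, 0], [0, 0.009, 0.007, 0, 0]]
-1120
[[0, 0.012, 0.004, 0, 0], [0, 0.011, 0.0, 0, 0], [0, 0.012, -0.004, 0, 0], [0, 0.009, -0.007, 0, 0], [0, 0.005, -0.01, 0, 0], [0, 0.002, -0.012, 0, 0], [0, -0.002, -0.012, 0, 0], [0, -0.005, -0.01, 0, 0]]
```

servo_tool([
  [[0,0.014,0.005,0,0],[0,0.014,0.004,0,0],[0,0,0,-0.004,0],[0,0,0,-0.003,0],[0,0,0,-0.002,0],[0,0,0,0,0],[0,0,0,0,0],[0,0,0,0,0]],
])

```text
time: 14.75
tool_pos: [0.5729, -0.2301, 0.0926]
tool_rot: [0.0, 0.616, 0.788, 0.0]
contact_force: [-0.1, 0.5, -0.9]
gripper_width: 0.148
grasp_force: 63.1
```

servo_tool([
  [[0,-0.002,-0.011,0,0],[0,-0.006,-0.01,0,0],[0,-0.009,-0.006,0,0],[0,-0.011,0.0,0,0],[0,-0.011,0.0,0,0],[0,-0.011,0.0,0,0],[0,-0.009,0.006,0,0],[0,-0.006,0.01,0,0]],
])

```text
time: 15.55
tool_pos: [0.507, -0.241, 0.093]
tool_rot: [0.0, 0.616, 0.788, -0.0]
contact_force: [-0.0, -0.9, 0.5]
gripper_width: 0.151
grasp_force: 63.2
```

servo_tool([
  [[0,-0.002,0.011,0,0],[0,0.002,0.011,0,0],[0,0.006,0.01,0,0],[0,0.009,0.008,0,0],[0,0.011,0.003,0,0],[0,0.011,0.0,0,0],[0,0.011,-0.003,0,0],[0,0.009,-0.008,0,0]],
])

```text
time: 16.35
tool_pos: [0.5654, -0.2106, 0.0936]
tool_rot: [-0.0, 0.615, 0.789, -0.002]
contact_force: [-1.2, 2.4, 4.3]
gripper_width: 0.152
grasp_force: 63.3
```

```bash
cat >> h.py <<'E'
def prof():
    f=grab_frame("side");P=pts(f);c=f["pixels"].astype(int)
    t=manip.state()["tool_pos"]; u=np.array([-.25,.968])
    a=(P[...,:2]-t[:2])@u; b=(P[...,:2]-t[:2])@np.array([.968,.25])
    m=(np.abs(b)<.011)&(a>.05)&(a<.1)&(c[...,0]-c[...,2]>25)&(c[...,1]>c[...,0]*.55)&(P[...,2]>.02)&(P[...,2]<.075)
    k=np.polyfit(a[m],P[...,2][m],1); print("prof",m.sum(),k,"pitch",np.degrees(np.arctan(-k[0])),"z@.095",np.polyval(k,.095))
    return f
E
python3 - <<'E'
from h import *
f=prof();beads(f);beads(grab_frame("scene"))
E
```

```text
prof 136 [-0.76261551  0.09933948] pitch 37.329705153716844 z@.095 0.02689100895749698
g [(34, np.float64(0.472), np.float64(-0.113), np.float64(0.02)), (31, np.float64(0.512), np.float64(-0.15), np.float64(0.019)), (14, np.float64(0.5), np.float64(-0.179), np.float64(0.022))]
c [(25, np.float64(0.56), np.float64(-0.146), np.float64(0.019)), (35, np.float64(0.486), np.float64(-0.097), np.float64(0.021))]
g [(10, np.float64(0.504), np.float64(-0.179), np.float64(0.02)), (5, np.float64(0.518), np.float64(-0.145), np.float64(0.021))]
c [(5, np.float64(0.491), np.float64(-0.092), np.float64(0.023))]
```

servo_tool([
  [[0,0.006,-0.01,0,0],[0,0.002,-0.011,0,0],[0,-0.009,-0.009,0,0],[0,-0.005,-0.008,-0.001,0],[0,-0.006,-0.006,-0.001,0],[0,-0.009,-0.003,-0.001,0],[0,-0.009,0.0,0,0],[0,-0.009,0.003,0,0]],
])

```text
time: 17.25
tool_pos: [0.5248, -0.2529, 0.0891]
tool_rot: [-0.0, 0.616, 0.788, -0.0]
contact_force: [0.2, -0.6, -0.3]
gripper_width: 0.151
grasp_force: 62.6
```

Run:
```python
from h import *
f=prof();beads(f);g=grab_frame("scene");beads(g)
cv2.imwrite("pics/p6.png",np.hstack([cv2.resize(x["pixels"][a:a+100,b:b+100,::-1],(400,400),interpolation=cv2.INTER_CUBIC) for x,a,b in((f,210,310),(g,120,255))]))
```

```text
prof 185 [-0.54436445  0.08063776] pitch 28.56230120013029 z@.095 0.02892313758898174
g [(15, np.float64(0.542), np.float64(-0.151), np.float64(0.02)), (5, np.float64(0.478), np.float64(-0.11), np.float64(0.02)), (11, np.float64(0.514), np.float64(-0.144), np.float64(0.021)), (8, np.float64(0.497), np.float64(-0.177), np.float64(0.022))]
c [(8, np.float64(0.539), np.float64(-0.111), np.float64(0.022)), (39, np.float64(0.553), np.float64(-0.157), np.float64(0.02))]
g [(8, np.float64(0.517), np.float64(-0.144), np.float64(0.02)), (4, np.float64(0.48), np.float64(-0.108), np.float64(0.02)), (4, np.float64(0.547), np.float64(-0.142), np.float64(0.02))]
c [(7, np.float64(0.557), np.float64(-0.152), np.float64(0.02))]
```

View pics/p6.png

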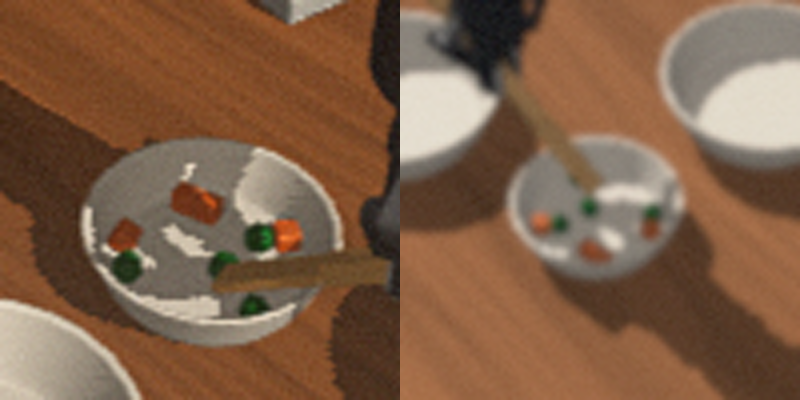

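The beads are mixing: green now at side-crop (127,267) on the copper side, copper at (288,236) on the green side. I continue to complete more than two full low turns.

servo_tool([
  [[0,-0.006,0.006,0,0],[0,-0.005,0.008,0,0],[0,-0.002,0.009,0,0],[0,0.002,0.009,0,0],[0,0.005,0.008,0,0],[0,0.006,0.006,0,0],[0,0.009,0.003,0,0],[0,0.009,0.0,0,0]],
])

```text
time: 18.15
tool_pos: [0.5451, -0.2035, 0.0896]
tool_rot: [0.0, 0.615, 0.788, 0.0]
contact_force: [0.4, -0.2, -0.3]
gripper_width: 0.151
grasp_force: 62.5
```

servo_tool([
  [[0,0.009,-0.003,0,0],[0,0.006,-0.006,0,0],[0,0.005,-0.008,0,0],[0,0.001,-0.009,0,0],[0,0.006,-0.012,0,0],[0,-0.005,-0.01,0,0],[0,-0.009,-0.005,0,0],[0,-0.012,0.0,0,0]],
])

```text
time: 18.95
tool_pos: [0.5453, -0.2585, 0.0909]
tool_rot: [0.002, 0.616, 0.788, 0.0]
contact_force: [-0.3, 0.6, 5.7]
gripper_width: 0.152
grasp_force: 62.9
```

servo_tool([
  [[0,-0.011,0.0,0,0],[0,-0.012,0.0,0,0],[0,-0.009,0.005,0,0],[0,-0.005,0.01,0,0],[0,-0.003,0.012,0,0],[0,0.003,0.012,0,0],[0,0.005,0.01,0,0],[0,0.009,0.007,0,0]],
])

```text
time: 19.75
tool_pos: [0.5227, -0.1996, 0.0897]
tool_rot: [0.0, 0.615, 0.788, 0.0]
contact_force: [0.7, -0.4, -1.3]
gripper_width: 0.152
grasp_force: 62.4
```

Run:
```python
from h import *
f=prof();beads(f);g=grab_frame("scene");beads(g)
save(f,"p7a.png")
```

```text
prof 149 [-0.67696071  0.09616977] pitch 34.0964566920938 z@.095 0.03185850294317455
g [(33, np.float64(0.476), np.float64(-0.109), np.float64(0.019)), (28, np.float64(0.511), np.float64(-0.148), np.float64(0.018)), (32, np.float64(0.522), np.float64(-0.159), np.float64(0.02)), (13, np.float64(0.499), np.float64(-0.179), np.float64(0.022))]
c [(22, np.float64(0.541), np.float64(-0.101), np.float64(0.021)), (20, np.float64(0.554), np.float64(-0.114), np.float64(0.021)), (27, np.float64(0.547), np.float64(-0.168), np.float64(0.022))]
g [(8, np.float64(0.529), np.float64(-0.157), np.float64(0.018)), (6, np.float64(0.518), np.float64(-0.14), np.float64(0.021))]
c [(5, np.float64(0.553), np.float64(-0.164), np.float64(0.021))]
```

Each colour is now on both sides: green at (0.476, −0.109), copper at (0.547, −0.168), and over two full low turns are done. I lift out, go to the clear bench and press the tip down to level the paddle in the grip.

servo_tool([
  [[0,0,0,0.03,0],[0,0,0,0.04,0],[0,0.013,0.045,0,0],[0,0.013,0.045,0,0],[0,0.019,0.05,0,0],[0,0.019,0.05,0,0],[0,0,0.007,-0.03,0],[0,0,0,-0.035,0]],
])

```text
time: 20.65
tool_pos: [0.5861, -0.0085, 0.096]
tool_rot: [0.002, 0.614, 0.789, 0.001]
contact_force: [0.4, -0.2, -2.7]
gripper_width: 0.15
grasp_force: 62.4
```

servo_tool([
  [[0,0,0,-0.01,0],[0,0,0,-0.01,0],[0,0,0,-0.01,0],[0,0,0,-0.01,0],[0,0,0,-0.01,0],[0,0,0,-0.01,0],[0,0,0,-0.01,0],[0,0,0,-0.005,0]],
])

```text
time: 21.45
tool_pos: [0.5865, -0.012, 0.0222]
tool_rot: [0.003, 0.616, 0.787, 0.001]
contact_force: [1.3, -2.9, 4.4]
gripper_width: 0.147
grasp_force: 60.7
```

Run:
```python
from h import *
paddle("side");g=paddle("scene");beads(g);print(manip.state()["tool_pos"],manip.state()["contact_force"])
```

```text
side 299 dir [-0.213  0.965 -0.15 ] pitch 8.6 az 102.5 tip [0.5726 0.0438 0.0251] tail [ 0.6074 -0.114   0.0495] len 0.163
scene 467 dir [-0.363  0.928 -0.086] pitch 4.9 az 111.4 tip [0.5402 0.1283 0.0073] tail [ 0.621  -0.0782  0.0264] len 0.223
g []
c [(6, np.float64(0.552), np.float64(-0.164), np.float64(0.022))]
[ 0.58561834 -0.01148956  0.02140672] [ 0.70693982 -2.58706214  4.97649659]
```

servo_tool([
  [[0,0,0,0.045,0],[0,0,0,0.045,0],[0,-0.006,0.0175,0,8.2],[0,-0.006,0.0175,0,8.2],[0,-0.006,0.0175,0,8.2],[0,-0.006,0.0175,0,8.2],[0,-0.006,0.0175,0,8.2],[0,-0.006,0.0175,0,8.2]],
])

```text
time: 22.35
tool_pos: [0.5466, 0.0954, 0.1093]
tool_rot: [-0.001, 0.229, 0.973, -0.0]
contact_force: [-0.2, 0.2, -0.1]
gripper_width: 0.151
grasp_force: 60.2
```

servo_tool([
  [[0,-0.006,0.0175,0,8.2],[0,-0.006,0.0175,0,8.2],[0,-0.006,0.0175,0,8.2],[0,-0.006,0.0175,0,8.2],[0,-0.005,0.0167,0,8.2],[0,0,0,0,0],[0,0,0,0,0],[0,0,0,0,0]],
])

```text
time: 23.15
tool_pos: [0.5185, 0.1808, 0.1094]
tool_rot: [-0.0, -0.123, 0.992, -0.0]
contact_force: [-0.1, -0.1, -0.3]
gripper_width: 0.152
grasp_force: 60.2
```

Run:
```python
from h import *
paddle("side");g=paddle("scene");s=manip.state();f=grab_frame("wrist");print(s["tool_pos"],s["tool_rot"])
P=wpts(f,s);c=f["pixels"].astype(int);v,u=np.mgrid[:400,:640]
m=(u>290)&(u<350)&(v<250)&(c[...,0]>110)&(c[...,0]-c[...,2]>50)&(P[...,2]>.075)&(P[...,2]<.14)
q=P[m];q=q[np.isfinite(q).all(1)];l=cv2.fitLine(q.astype(np.float32),cv2.DIST_HUBER,0,.005,.01).ravel();d=l[:3]*-np.sign(l[0]);t=(q-l[3:])@d
print(len(q),"az",np.degrees(np.arctan2(d[1],d[0])),"pitch",np.degrees(np.arcsin(d[2])),"tip",l[3:]+d*t.max(),"grip-tip",np.linalg.norm((l[3:]+d*t.max()-s["tool_pos"])[:2]))
tip=l[3:]+d*t.max();R=np.array([[-.9696,-.2448],[.2448,-.9696]]);print("tip rel stored tip (along,across)",R@(tip[:2]-[.3962,.1486]))
```

```text
side 461 dir [ 0.939  0.338 -0.058] pitch 3.3 az 19.8 tip [0.5052 0.1798 0.1001] tail [0.4054 0.1438 0.1062] len 0.106
scene 451 dir [ 0.935  0.337 -0.107] pitch 6.1 az 19.8 tip [0.6617 0.2446 0.084 ] tail [0.4268 0.16   0.1107] len 0.251
[0.51866886 0.18063876 0.10947885] [-6.46621464e-05 -1.22703207e-01  9.92443406e-01 -7.55033331e-05]
11032 az -165.71358 pitch -13.938103 tip [0.40809342 0.15372181 0.09329852] grip-tip 0.11380443879256612
tip rel stored tip (along,across) [-0.01278568 -0.0020546 ]
```

```bash
cat >> h.py <<'E'
def onrack(zlo,zhi):
    R=np.array([[-.9696,-.2448],[.2448,-.9696]])
    for n in("side","scene"):
        f=grab_frame(n);P=pts(f);c=f["pixels"].astype(int)
        a=(P[...,:2]-[.5048,.176])@R.T
        m=(np.abs(a[...,1])<.016)&(a[...,0]>-.15)&(a[...,0]<.16)&(P[...,2]>zlo)&(P[...,2]<zhi)&(c[...,0]>90)&(c[...,0]-c[...,2]>40)&(c[...,1]>.6*c[...,0])
        s,y,z=a[...,0][m],a[...,1][m],P[...,2][m]; print(n,m.sum(),"s range",s.min().round(4),s.max().round(4))
        for lo in np.arange(-.14,.14,.02):
            k=(s>=lo)&(s<lo+.02)
            if k.sum()>3: print("  %.2f n%d y %.4f..%.4f ztop %.4f"%(lo+.01,k.sum(),*np.percentile(y[k],[3,97]),np.percentile(z[k],90)))
E
python3 -c "
from h import *
onrack(.068,.15)"
```

```text
side 367 s range -0.1191 0.1074
  -0.11 n32 y -0.0055..0.0073 ztop 0.1407
  -0.09 n13 y 0.0046..0.0079 ztop 0.1324
  -0.05 n4 y 0.0058..0.0066 ztop 0.1158
  -0.01 n19 y -0.0061..0.0086 ztop 0.1199
  0.01 n50 y -0.0059..0.0074 ztop 0.1173
  0.03 n54 y -0.0064..0.0075 ztop 0.1133
  0.05 n51 y -0.0086..0.0095 ztop 0.1058
  0.07 n55 y -0.0078..0.0094 ztop 0.1022
  0.09 n61 y -0.0108..0.0092 ztop 0.0980
  0.11 n25 y -0.0091..0.0092 ztop 0.0942
scene 234 s range -0.1193 0.1055
  -0.11 n51 y -0.0068..0.0062 ztop 0.1404
  -0.09 n37 y -0.0069..0.0061 ztop 0.1377
  -0.07 n38 y -0.0071..0.0060 ztop 0.1338
  -0.05 n37 y -0.0067..0.0071 ztop 0.1294
  -0.03 n26 y -0.0069..0.0082 ztop 0.1252
  -0.01 n6 y 0.0013..0.0054 ztop 0.1215
  0.07 n5 y -0.0103..-0.0041 ztop 0.1005
  0.09 n26 y -0.0102..0.0041 ztop 0.0976
  0.11 n8 y -0.0090..0.0068 ztop 0.0949
```

servo_tool([
  [[0,-0.003,-0.001,-0.02,0],[0,0,0,-0.02,0],[0,0,0,-0.01,0],[0,0,0,-0.004,0],[0,0,0,-0.004,0],[0,0,0,-0.003,0],[0,0,0,-0.002,0],[0,0,0,0,0]],
])

```text
time: 24.2
tool_pos: [0.517, 0.1803, 0.0496]
tool_rot: [0.001, -0.123, 0.992, -0.0]
contact_force: [-3.5, -2.1, 10.6]
gripper_width: 0.155
grasp_force: 63.1
```

```bash
python3 -c "
from h import *
onrack(.045,.085);print(manip.state()['contact_force'])"
```

```text
side 294 s range -0.1168 0.1122
  -0.11 n28 y -0.0045..0.0073 ztop 0.0680
  -0.09 n6 y 0.0041..0.0076 ztop 0.0657
  -0.01 n8 y -0.0094..0.0053 ztop 0.0621
  0.01 n22 y -0.0079..0.0026 ztop 0.0618
  0.03 n39 y -0.0095..0.0067 ztop 0.0603
  0.05 n48 y -0.0093..0.0087 ztop 0.0567
  0.07 n51 y -0.0097..0.0092 ztop 0.0544
  0.09 n52 y -0.0095..0.0093 ztop 0.0533
  0.11 n36 y -0.0108..0.0091 ztop 0.0527
scene 253 s range -0.118 0.1124
  -0.11 n45 y -0.0067..0.0070 ztop 0.0682
  -0.09 n37 y -0.0074..0.0060 ztop 0.0680
  -0.07 n48 y -0.0099..0.0132 ztop 0.0666
  -0.05 n33 y -0.0065..0.0057 ztop 0.0655
  -0.03 n31 y -0.0067..0.0069 ztop 0.0644
  -0.01 n6 y -0.0007..0.0043 ztop 0.0634
  0.07 n9 y -0.0097..-0.0048 ztop 0.0536
  0.09 n23 y -0.0102..0.0033 ztop 0.0528
  0.11 n21 y -0.0100..0.0070 ztop 0.0532
[-3.61242967 -0.98596084 11.09477961]
```

servo_tool([
  [[0,0,0,-0.002,0],[0,0,0,-0.002,0],[0,0,0,0,0],[25,0,0,0,0],[40,0,0,0,0],[70,0,0,0,0],[70,0,0,0,0],[70,0,0,0,0]],
])

```text
time: 25.1
tool_pos: [0.5153, 0.1802, 0.0422]
tool_rot: [-0.0, -0.124, 0.992, -0.0]
contact_force: [-0.6, 0.4, -1.0]
gripper_width: 0.699
grasp_force: 0.0
```

servo_tool([
  [[70,0,0,0.02,0],[70,0,0,0.04,0],[70,0,0,0.04,0],[70,0,0,0.04,0],[70,0,0,0.04,0],[70,0,0,0.02,0],[70,0,0,0,0],[70,0,0,0,0]],
])

```text
time: 25.9
tool_pos: [0.5153, 0.1802, 0.2419]
tool_rot: [-0.0, -0.124, 0.992, -0.0]
contact_force: [0.4, -0.4, -0.7]
gripper_width: 0.7
grasp_force: 0.0
```

```bash
python3 -c "
from h import *
onrack(.045,.085);s=manip.state();print(s['tool_pos'])
f=grab_frame('wrist');P=wpts(f,s);c=f['pixels'].astype(int)
m=(c[...,0]>100)&(c[...,1]<50)&(c[...,2]<60)&(P[...,2]>.07);q=P[m];print(m.sum(),q.mean(0),q.max(0),q.min(0))
beads(grab_frame('side'))"
```

```text
side 424 s range -0.1179 0.1118
  -0.11 n30 y -0.0047..0.0074 ztop 0.0603
  -0.09 n18 y -0.0059..0.0073 ztop 0.0606
  -0.07 n26 y -0.0153..0.0062 ztop 0.0619
  -0.05 n36 y -0.0051..0.0076 ztop 0.0605
  -0.03 n42 y -0.0053..0.0074 ztop 0.0601
  -0.01 n37 y -0.0065..0.0067 ztop 0.0603
  0.01 n18 y -0.0077..0.0044 ztop 0.0609
  0.03 n39 y -0.0084..0.0071 ztop 0.0608
  0.05 n45 y -0.0085..0.0094 ztop 0.0575
  0.07 n49 y -0.0096..0.0094 ztop 0.0565
  0.09 n47 y -0.0092..0.0095 ztop 0.0572
  0.11 n37 y -0.0110..0.0090 ztop 0.0569
scene 438 s range -0.1205 0.1132
  -0.11 n42 y -0.0066..0.0059 ztop 0.0608
  -0.09 n38 y -0.0067..0.0057 ztop 0.0611
  -0.07 n41 y -0.0100..0.0113 ztop 0.0642
  -0.05 n34 y -0.0081..0.0051 ztop 0.0614
  -0.03 n37 y -0.0070..0.0066 ztop 0.0600
  -0.01 n36 y -0.0072..0.0056 ztop 0.0617
  0.01 n36 y -0.0073..0.0065 ztop 0.0624
  0.03 n41 y -0.0126..0.0132 ztop 0.0635
  0.05 n33 y -0.0107..0.0085 ztop 0.0577
  0.07 n41 y -0.0096..0.0091 ztop 0.0568
  0.09 n36 y -0.0096..0.0083 ztop 0.0571
  0.11 n22 y -0.0095..0.0068 ztop 0.0580
[0.51442762 0.18004083 0.23994062]
242 [0.66630277 0.23994511 0.0911856 ] [0.67109986 0.2460205  0.1067787 ] [0.66406488 0.23528389 0.07393298]
g [(33, np.float64(0.476), np.float64(-0.109), np.float64(0.019)), (29, np.float64(0.511), np.float64(-0.148), np.float64(0.019)), (31, np.float64(0.522), np.float64(-0.159), np.float64(0.019)), (10, np.float64(0.499), np.float64(-0.179), np.float64(0.022))]
c [(40, np.float64(0.539), np.float64(-0.1), np.float64(0.019)), (34, np.float64(0.552), np.float64(-0.118), np.float64(0.02)), (30, np.float64(0.487), np.float64(-0.097), np.float64(0.022)), (22, np.float64(0.546), np.float64(-0.169), np.float64(0.022))]
```

The paddle rests level in both cradles where it was. The peg is at (0.670, 0.240), 80 mm from the hinge at (0.590, 0.239), so the keeper is open about 1.33 rad. I go over the peg, cage it loosely between the fingers, and swing it along its arc.

Run:
```python
import numpy as np
H=np.array([.590,.2394]); ph=np.array([0.5]+[0.5-8*k for k in range(1,9)]+[-67,-70,-73,-76,-78,-80,-82,-82])
p=(H+.08*np.c_[np.cos(np.radians(ph)),np.sin(np.radians(ph))]).round(4); print(p[0]);d=np.diff(p,axis=0).round(4);t=np.diff(ph)
for k in(0,8): print([[25,a,b,0,c] for (a,b),c in zip(d[k:k+8].tolist(),t[k:k+8].tolist())])
```

```text
[0.67   0.2401]
[[25, -0.0007, -0.0111, 0, -8.0], [25, -0.0022, -0.011, 0, -8.0], [25, -0.0037, -0.0105, 0, -8.0], [25, -0.0052, -0.0099, 0, -8.0], [25, -0.0065, -0.0091, 0, -8.0], [25, -0.0077, -0.0081, 0, -8.0], [25, -0.0087, -0.0069, 0, -8.0], [25, -0.0096, -0.0057, 0, -8.0]]
[[25, -0.0044, -0.002, 0, -3.5], [25, -0.0039, -0.0016, 0, -3.0], [25, -0.004, -0.0013, 0, -3.0], [25, -0.004, -0.0011, 0, -3.0], [25, -0.0028, -0.0007, 0, -2.0], [25, -0.0027, -0.0005, 0, -2.0], [25, -0.0028, -0.0004, 0, -2.0], [25, 0.0, 0.0, 0, 0.0]]
```

servo_tool([
  [[45,0.039,0.015,0,-7],[45,0.039,0.015,0,-6.7],[45,0.039,0.015,0,0],[45,0.038,0.015,0,0],[45,0,0,0,0],[45,0,0,-0.03,0],[45,0,0,-0.03,0],[45,0,0,-0.03,0]],
])

```text
time: 26.9
tool_pos: [0.6696, 0.24, 0.1504]
tool_rot: [-0.001, -0.004, 1.0, -0.0]
contact_force: [0.0, 0.1, -0.8]
gripper_width: 0.447
grasp_force: 0.0
```

servo_tool([
  [[45,0,0,-0.027,0],[45,0,0,-0.015,0],[45,0,0,-0.012,0],[25,0,0,0,0],[25,0,0,0,0],[25,0,0,0,0],[25,0,0,0,0],[25,0,0,0,0]],
])

```text
time: 27.7
tool_pos: [0.6711, 0.2404, 0.0997]
tool_rot: [0.001, -0.004, 1.0, 0.0]
contact_force: [-0.6, 0.5, 0.5]
gripper_width: 0.253
grasp_force: 0.0
```

servo_tool([
  [[25,-0.0007,-0.0111,0,-8.0],[25,-0.0022,-0.011,0,-8.0],[25,-0.0037,-0.0105,0,-8.0],[25,-0.0052,-0.0099,0,-8.0],[25,-0.0065,-0.0091,0,-8.0],[25,-0.0077,-0.0081,0,-8.0],[25,-0.0087,-0.0069,0,-8.0],[25,-0.0096,-0.0057,0,-8.0]],
])

```text
time: 28.5
tool_pos: [0.6265, 0.1676, 0.0992]
tool_rot: [0.001, 0.529, 0.849, 0.001]
contact_force: [1.3, 1.1, 0.5]
gripper_width: 0.249
grasp_force: 0.3
```

```bash
cat >> h.py <<'E'
def peg():
    for n in("side","scene"):
        f=grab_frame(n);P=pts(f);c=f["pixels"].astype(int)
        m=(c[...,0]>70)&(c[...,1]<45)&(c[...,2]<45)&(P[...,2]>.074)&(P[...,2]<.112)&(np.hypot(P[...,0]-.59,P[...,1]-.24)<.1)
        if m.sum():
            q=np.median(P[m],0); a=np.degrees(np.arctan2(q[1]-.2394,q[0]-.59)); print(n,m.sum(),q,"az",a,"open rad",np.radians(a+75.8),"r",np.hypot(q[0]-.59,q[1]-.2394))
    print(manip.state()["contact_force"])
E
python3 -c "
from h import *
peg()"
```

```text
side 14 [0.63293078 0.16278504 0.08980631] az -60.73614680337582 open rad 0.26291383631816473 r 0.08782313854315514
[-0.62400264  0.80622867  0.06021659]
```

servo_tool([
  [[25,-0.0044,-0.002,0,-3.5],[25,-0.0039,-0.0016,0,-3.0],[25,-0.004,-0.0013,0,-3.0],[25,-0.004,-0.0011,0,-3.0],[25,-0.0028,-0.0007,0,-2.0],[25,-0.0027,-0.0005,0,-2.0],[25,-0.0028,-0.0004,0,-2.0],[25,0,0,0,0]],
])

```text
time: 29.4
tool_pos: [0.6047, 0.1613, 0.0995]
tool_rot: [0.003, 0.655, 0.756, 0.004]
contact_force: [9.0, 3.3, -6.2]
gripper_width: 0.253
grasp_force: 4.7
```

```bash
python3 -c "
from h import *
peg();print(manip.state()['tool_pos'])"
```

```text
side 45 [0.6085404  0.15616479 0.09538524] az -77.44253617473375 open rad -0.028667664332216816 r 0.08527512769499195
[ 9.06726698  2.81618451 -5.60947755]
[0.60463411 0.16130704 0.09943078]
```

servo_tool([
  [[25,-0.002,-0.0005,0,0],[25,-0.001,0,0,0],[25,0,0,0,0],[25,0.004,0.001,0,0],[30,0.003,0.001,0,0],[30,0,0,0,0],[30,0,0,0.02,0],[30,0,0,0.04,0]],
])

```text
time: 30.3
tool_pos: [0.6026, 0.1615, 0.1546]
tool_rot: [-0.003, 0.656, 0.755, -0.003]
contact_force: [1.1, 0.7, 0.2]
gripper_width: 0.3
grasp_force: 0.0
```

servo_tool([
  [[40,0,0,0.04,0],[40,0,0,0.04,0],[40,0.02,0,0.02,0],[40,0.04,0,0,0],[40,0.04,0,0,0],[40,0,0,0,0],[40,0,0,0,0],[40,0,0,0,0]],
])

```text
time: 31.1
tool_pos: [0.7049, 0.1621, 0.2586]
tool_rot: [-0.0, 0.656, 0.755, -0.0]
contact_force: [1.0, 0.2, 0.5]
gripper_width: 0.399
grasp_force: 0.0
```

```bash
python3 -c "
from h import *
peg();onrack(.045,.0625);beads(grab_frame('side'))
s=manip.state();f=grab_frame('wrist');P=wpts(f,s);c=f['pixels'].astype(int)
m=(c[...,0]>100)&(c[...,1]<50)&(c[...,2]<60)&(P[...,2]>.103);print(m.sum(),P[m].mean(0) if m.any() else 0)"
```

```text
side 49 [0.60829298 0.15660435 0.09162668] az -77.54114725590512 open rad -0.03038875237760861 r 0.08479240620217807
scene 9 [0.61578211 0.16238977 0.0916934 ] az -71.49006473670204 open rad 0.0752225608923581 r 0.0812114124343591
[-0.02585818  1.00581012 -0.99393915]
side 391 s range -0.1153 0.1117
  -0.11 n4 y 0.0051..0.0075 ztop 0.0518
  -0.09 n15 y -0.0064..0.0059 ztop 0.0603
  -0.07 n24 y -0.0125..0.0064 ztop 0.0611
  -0.05 n38 y -0.0046..0.0074 ztop 0.0601
  -0.03 n37 y -0.0060..0.0073 ztop 0.0603
  -0.01 n38 y -0.0059..0.0073 ztop 0.0603
  0.01 n17 y -0.0089..0.0021 ztop 0.0601
  0.03 n40 y -0.0086..0.0069 ztop 0.0603
  0.05 n45 y -0.0096..0.0088 ztop 0.0574
  0.07 n50 y -0.0103..0.0093 ztop 0.0569
  0.09 n46 y -0.0089..0.0093 ztop 0.0569
  0.11 n37 y -0.0111..0.0090 ztop 0.0565
scene 390 s range -0.1182 0.1116
  -0.11 n38 y -0.0066..0.0056 ztop 0.0605
  -0.09 n14 y -0.0057..0.0049 ztop 0.0600
  -0.07 n38 y -0.0070..0.0125 ztop 0.0614
  -0.05 n27 y -0.0066..0.0058 ztop 0.0611
  -0.03 n39 y -0.0065..0.0070 ztop 0.0605
  -0.01 n35 y -0.0069..0.0054 ztop 0.0612
  0.01 n37 y -0.0074..0.0101 ztop 0.0609
  0.03 n29 y -0.0068..0.0115 ztop 0.0617
  0.05 n36 y -0.0096..0.0074 ztop 0.0587
  0.07 n40 y -0.0105..0.0086 ztop 0.0574
  0.09 n36 y -0.0094..0.0080 ztop 0.0570
  0.11 n21 y -0.0103..0.0068 ztop 0.0570
g [(28, np.float64(0.476), np.float64(-0.109), np.float64(0.02)), (29, np.float64(0.511), np.float64(-0.149), np.float64(0.02)), (29, np.float64(0.522), np.float64(-0.159), np.float64(0.02)), (10, np.float64(0.499), np.float64(-0.18), np.float64(0.022))]
c [(41, np.float64(0.538), np.float64(-0.1), np.float64(0.02)), (30, np.float64(0.554), np.float64(-0.117), np.float64(0.02)), (29, np.float64(0.488), np.float64(-0.097), np.float64(0.022)), (19, np.float64(0.546), np.float64(-0.169), np.float64(0.022))]
51 [0.6105357  0.16315582 0.10543345]
```

The peg top is at (0.6105, 0.163), within about 1 mm of the shut position. The push met the firm stop at about 9.5 N. The paddle is seated, and all 8 beads are in the bowl and mixed. Handing in.

```bash
python3 -c "
from plant import manip
print(manip.job_done())"
```

```text
the job is handed in; nothing more can be done
None
```

The job is handed in at about 31 s with no verdict returned: my last camera readings show the beads stirred for over two turns and mixed on both sides, the paddle level in both cradles and the keeper pushed to its stop.

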